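# Roll down the edge trim of the specimen tray

### The arm

A 6-joint arm with a two-finger parallel gripper is mounted at the origin on a cart in front of the work surface, level with it; the furniture and walls round the work are solid. World frame = base frame: x ahead of the robot, y to its left, z up, the work surface at z = 0. Lengths are in mm, angles in rad, forces in N, time in s.
With the tool pointing down it reaches from about 400 to 825 mm from the base axis. Payload 7 kg.
Tool frame: the origin (TCP) lies at the very end of the fingers, on their centre line; the grasp point (between the pads) lies 19 mm behind it; z points along the fingers, y is the direction in which the jaws open and shut (so a half turn about z gives the same grasp; the last joint's range is limited). The gripper opens to 88 mm and grips with 3 to 60 N. Pads are 19 mm wide; open, the fingers measure 130 mm over their backs; the gripper's body (78 mm by 193 mm) begins 47 mm behind the grasp point.
Start: joints at [-0.824, 0.359, 0.012, 0, -1.224, -0.288], TCP at [298.91, -605.184, 226.561] pointing down, gripper open.
Joint ranges: [-3.07, 3.07], [-1.43, 2.12], [-1.02, 1.25], [-3.03, 1.67], [-3.05, -0], [-3.03, 3.03]. Speed limits (rad/s): [2.39, 2.39, 3.01, 3.14, 3.14, 3.14].

### API

Orientations are given as a unit quaternion [x, y, z, w].
In Python, from plant import bot gives the robot as it stands. Calls block until the motion is done:
- bot.move_ptp(position, orientation): joint-space move of the TCP to a pose.
- bot.line_to(position, velocity=150, ori=None): straight line of the TCP; ori=None keeps the orientation; velocity is the mean speed in mm/s.
- bot.move_joints(angles): joint-space move.
- bot.move_gripper(opening, force=None): finger opening in mm; force is the grip in N (None keeps the last); returns when the fingers have stopped.
- bot.pause(seconds).
- bot.solve_ik(position, orientation): joint angles nearest the present ones, or None.
- bot.read_state(): the state.
- bot.camera(name): name is "scene" or "top" or "wrist"; returns the picture (400x640x3 uint8, red, green, blue); there is no depth.
- bot.get_calibration(name): a dict with "fx", "fy", "cx", "cy" (pixels), "view" (4x4, takes a point from world to camera coordinates); the wrist camera has in their place "T_tool_cam" (4x4, takes a point from camera to tool coordinates, whose origin is the TCP and whose axes are the flange's). Camera axes: x right, y up, looking along -z (the intrinsics and any distortion apply to the point x, -y, -z); pixel columns grow to the right and rows downward; lengths in mm; the calibration is good to about 2 mm. A picture is of the moment at which its call begins: read the wrist's pose just before it. get_calibration takes no time and is no camera call.
A pose or a line that the arm cannot do raises bot.Unreachable and nothing moves.
- bot.close_job(): hands the job in, once; it reports no verdict.
The state is a dict: "t": time; "joint_pos": joint angles; "qvel": joint speeds; "tau": joint torques, N m; "tcp_pos": TCP position; "eef_rot": TCP orientation; "contact_force": force on the tool from outside, world axes, zero at the start; "moment": the same for the moment, N m; "width": finger opening in mm.
Only numpy, scipy, OpenCV 4.12 (cv2) and the standard library are available. Lean on these libraries where they do the work, as an engineer would, in place of code of your own. Each camera call takes 0.05 s, during which the arm holds its last target.

### The job

The grey jointed trim strip along the edge bar of the specimen tray is loose. Take the hand roller from its stand, roll it along the strip with firm pressure (about 15 N, never over 25 N) until every link is fully seated, then hang the roller upright back in its stand. Touch the tray and its strip only with the roller, and leave the cups, timer and marker alone.

Things in the scene. Friction and masses are not known exactly. Their poses are not given: they have to be found in the camera images.
- tray: Fixed aluminium specimen tray, 140 (x) by 250 (y) mm, floor 5 mm thick, rim 12 mm high; origin at the centre of its underside, z up. Along its -x side (at x = -50 mm, from y = -112 to +112 mm) runs an edge bar parallel to the tray's y axis. It carries 8 rigid grey trim links in a row, each 24 mm wide (x), 22 mm long (y), 5 mm thick: link 1 centred at y = -77 mm, link 8 at y = +77 mm.
- strip_start (a point): Point of the tray's underside straight below one end of the bar (tray frame x -50, y -100, z 0 mm), on link 1's side. From |y| = 88 to 112 mm each end of the bar has a solid aluminium end block, 24 mm wide, its top exactly as high as the tops of fully seated links; loose links stand up to 4 mm higher.
- strip_end (a point): Same at the other end (x -50, y +100, z 0 mm). The bar stands on levelling studs set at random: at mid-length the seated links' tops lie anywhere from 35 to 53 mm above the tray's underside, and the bar slopes along its length by up to 0.03 rad either way. Neither value is measured: both must be felt. The bar does not give under load.
- stand: Fixed white stand of the roller: a 90 (x) by 100 (y) by 6 mm foot with an upright rectangular sleeve, inside 32 (x) by 52 (y) mm, walls 4 mm, rim 78 mm above its underside. Origin at the centre of its underside, z up. The roller hangs in it by its collar, roller y along stand y (either way round).
- roller: Loose sprung hand roller, about 0.3 kg, hanging upright in the stand, wheel down. Origin at the centre of its collar's underside, z up along the handle. Collar 44 (x) by 64 (y) by 6 mm, resting on the stand's rim, so the origin is 78 mm above the stand's underside. Fork and wheel below it are 26 mm wide (x), 40 mm long (y).
- roller_grip (a point): Middle of the black grip, 30 mm above the collar's underside. The grip is 26 (x) by 30 (y) mm and reaches from z = 6 to 56 mm in the roller's frame. Grip it with the fingers closing along y: then the rolling drag cannot swing it between the fingers.
- roller_foot (a point): Lowest point of the unloaded wheel, 64 mm below the collar's underside. Rubber wheel 40 mm across, 16 mm wide, axle along the roller's x, so it rolls along the roller's y. The wheel's fork is sprung along z: it gives up to 12 mm at about 2.5 N per mm, no preload, and bottoms out at 30 N.
- wheel (a joint): turn of the roller's wheel on its axle, rad, 0 at the start, free to turn many turns either way; 50 rad per metre rolled
- trim_1 (a joint): how far trim link 1 is pressed down, m: 0 = loose, 0.004 = fully seated on the bar. It moves under more than about 7 N of downward load on that link alone and stays where it is left (starts between 0 and 0.001).
- trim_2 (a joint): how far trim link 2 is pressed down, m: 0 = loose, 0.004 = fully seated on the bar. It moves under more than about 7 N of downward load on that link alone and stays where it is left (starts between 0 and 0.001).
- trim_3 (a joint): how far trim link 3 is pressed down, m: 0 = loose, 0.004 = fully seated on the bar. It moves under more than about 7 N of downward load on that link alone and stays where it is left (starts between 0 and 0.001).
- trim_4 (a joint): how far trim link 4 is pressed down, m: 0 = loose, 0.004 = fully seated on the bar. It moves under more than about 7 N of downward load on that link alone and stays where it is left (starts between 0 and 0.001).
- trim_5 (a joint): how far trim link 5 is pressed down, m: 0 = loose, 0.004 = fully seated on the bar. It moves under more than about 7 N of downward load on that link alone and stays where it is left (starts between 0 and 0.001).
- trim_6 (a joint): how far trim link 6 is pressed down, m: 0 = loose, 0.004 = fully seated on the bar. It moves under more than about 7 N of downward load on that link alone and stays where it is left (starts between 0 and 0.001).
- trim_7 (a joint): how far trim link 7 is pressed down, m: 0 = loose, 0.004 = fully seated on the bar. It moves under more than about 7 N of downward load on that link alone and stays where it is left (starts between 0 and 0.001).
- trim_8 (a joint): how far trim link 8 is pressed down, m: 0 = loose, 0.004 = fully seated on the bar. It moves under more than about 7 N of downward load on that link alone and stays where it is left (starts between 0 and 0.001).
- cup_a: White-lidded specimen cup, 55 mm wide, 72 mm tall, origin at the centre of its underside; stands in the tray behind the bar; leave it
- cup_b: the second such cup in the tray, same size and origin; leave it
- timer: bench timer, 64x62x22 mm, origin at the centre of its underside; bystander on the table
- marker: marker pen lying on the table, 138 mm long, 12 mm thick, origin at the centre of its underside; bystander

How it is judged (in metres and radians):
On the way, in this order (a step that is already met when the one before it is completed fails the run):
1. the roller is lifted clear of its stand (z of roller in the frame of stand above 0.143 m), for 0.05 s.
2. the roller bears on the tray's strip (contact force between roller and tray above 5 N), for 0.1 s.
3. the wheel has rolled at least 60 mm along the strip, bearing on it (contact force between roller and tray above 4 N and (value of joint wheel above 3 rad or value of joint wheel below -3 rad)), for 0.02 s.
4. all eight links are seated (value of joint each of trim_1, trim_2, trim_3, trim_4, trim_5, trim_6, trim_7, trim_8 above 0.0032 m), for 0.2 s.
At the end, for the whole second after the job is handed in: All eight trim links are pressed down by at least 3.2 of their 4 mm, and the roller hangs at rest and upright (within 0.1 rad) in its stand, its collar on the rim (within 4 mm in height, 10 mm sideways) (all of step 4 and horizontal distance between roller and stand below 0.01 m and z of roller in the frame of stand between 0.074 and 0.082 m and angle between roller's own z axis and vertical below 0.1 rad and linear speed of roller below 0.02 m/s); the robot touches nothing.
It fails at once if the roller is pressed on the tray or its strip with more than 25 N (contact force between roller and tray above 25 N).
It fails at once if the gripper or the arm pushes on the tray or its strip (contact force between any of the fingers, the arm and tray above 2 N).
It fails at once if a cup, the timer or the marker is moved by more than 20 mm (distance of any of cup_a, cup_b, timer, marker from where it was at the start of the episode above 0.02 m).
It also fails if it takes over 72 s, if anything falls off the work surface, if the arm or the gripper's body presses on something with over 40 N, if the wrist force passes 120 N, or if a joint passes its speed limit or range.

## Working session

There is one attempt and no reset: what is moved stays moved. The work goes in short steps, each a Python script; the robot and the scene stay as the last script left them, time stands still between calls to the robot, and variables do not carry over. Pictures are saved under pics/ and viewed, and the job is handed in when it is done.

```bash
ls; mkdir -p pics; python3 - <<'E'
from plant import bot
import cv2
for n in ("scene","top","wrist"):
    im=bot.camera(n); cv2.imwrite(f"pics/{n}0.png",im[:,:,::-1])
    c=bot.get_calibration(n); print(n,{k:(v if not hasattr(v,'tolist') else v.tolist()) for k,v in c.items()})
s=bot.read_state();print(s)
E
```

```text
pics
scene {'fx': 366.6040823754373, 'fy': 366.6040823754373, 'cx': 323.2039641388465, 'cy': 197.03633939590787, 'view': [[0.4874086755097529, -0.8730685985140823, 0.013564856301655012, -225.4185025910016], [0.41168476534067017, 0.24347615027663141, 0.8781998737376753, -306.49082173667193], [-0.7700314519707783, -0.42245779260788585, 0.47810142903012426, -834.9165075430055], [0.0, 0.0, 0.0, 1.0]]}
top {'fx': 382.880599225012, 'fy': 382.880599225012, 'cx': 321.7349067779065, 'cy': 199.13771953172085, 'view': [[0.10465363569989712, -0.9945036045605739, -0.003193282138911814, 15.78426054682779], [0.970289075993485, 0.1014001303193667, 0.2196750385886495, -555.2244955679625], [-0.21814381848336295, -0.0260881982367686, 0.9755678758396347, -939.5215725074456], [0.0, 0.0, 0.0, 1.0]]}
wrist {'fx': 286.33359475136655, 'fy': 286.33359475136655, 'cx': 312.12879485253245, 'cy': 198.39969805595112, 'T_tool_cam': [[-0.0002448736125636178, 0.9606951588072852, 0.27760538878263763, 74.99315397518798], [0.9999994706836087, 0.0005126694390846944, -0.0008920776586335227, 0.5831523162020957], [-0.0009993344868834222, 0.277605023395276, -0.9606947758348079, -158.0463716646361], [0.0, 0.0, 0.0, 1.0]]}
{'t': 0.15, 'joint_pos': array([-8.23877348e-01,  3.59267089e-01,  1.12599393e-02, -2.26222595e-04,
       -1.22409427e+00, -2.88086662e-01]), 'qvel': array([-0.0005528 , -0.00388176,  0.00289472,  0.00038229, -0.00043845,
        0.00052667]), 'tau': array([-2.22728973e-03, -5.83276749e+01,  2.93288201e+01,  7.00116232e+00,
        8.75614380e-03, -1.20590812e-04]), 'tcp_pos': array([ 298.75385864, -604.87519359,  225.81000896]), 'eef_rot': array([-2.27371472e-01,  9.73807874e-01,  6.19716178e-04, -2.30393121e-04]), 'contact_force': array([0.03725046, 0.27065761, 0.29687553]), 'moment': array([ 0.0733796 ,  0.05581646, -0.01971954]), 'width': 87.77998245431559}
```

View pics/scene0.png

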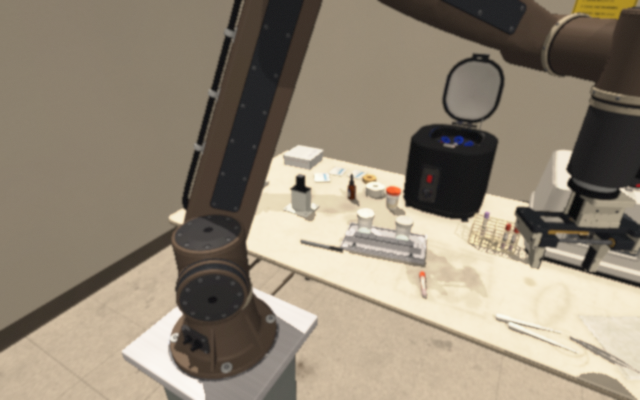

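View pics/top0.png

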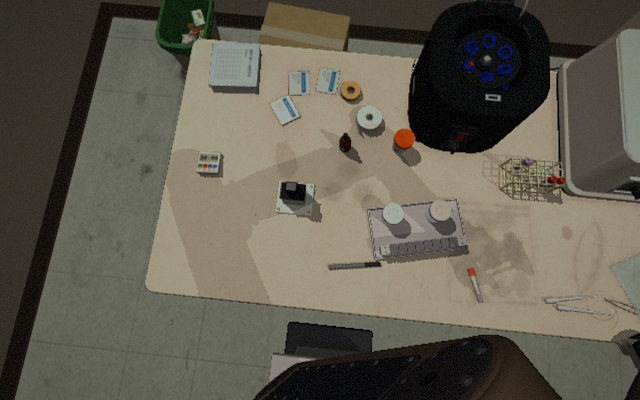

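View pics/wrist0.png

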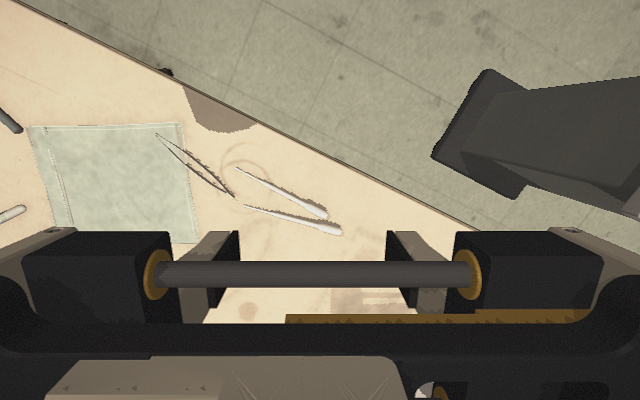

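The scene view shows the stand with the roller near (302,195) and the tray near (385,243). In the top view the stand is at about (295,195), the tray at (418,230), the timer at (208,162) and pens at (355,265) and (475,285). Next I'll enlarge the key regions.

```bash
cat > h.py <<'E'
import numpy as np, cv2
from plant import bot
def ray(name,px,T_wt=None):
    c=bot.get_calibration(name); d=np.array([(px[0]-c['cx'])/c['fx'],-(px[1]-c['cy'])/c['fy'],-1.])
    if name=='wrist': M=T_wt@np.array(c['T_tool_cam'])
    else: M=np.linalg.inv(np.array(c['view']))
    return M[:3,3],M[:3,:3]@d
def onz(name,px,z,T=None):
    o,d=ray(name,px,T); return o+d*(z-o[2])/d[2]
def proj(name,P,T=None):
    c=bot.get_calibration(name)
    V=np.array(c['view']) if name!='wrist' else np.linalg.inv(T@np.array(c['T_tool_cam']))
    p=V[:3,:3]@np.asarray(P,float)+V[:3,3]
    return np.array([c['cx']+c['fx']*p[0]/-p[2], c['cy']-c['fy']*p[1]/-p[2]])
def tcpT():
    from scipy.spatial.transform import Rotation as R
    s=bot.read_state(); T=np.eye(4);T[:3,:3]=R.from_quat(s['eef_rot']).as_matrix();T[:3,3]=s['tcp_pos'];return T
E
python3 - <<'E'
from h import *
im=cv2.imread('pics/top0.png')
cv2.imwrite('pics/top_a.png',cv2.resize(im[170:290,270:390],None,fx=5,fy=5,interpolation=cv2.INTER_CUBIC))
cv2.imwrite('pics/top_b.png',cv2.resize(im[185:305,350:500],None,fx=5,fy=5,interpolation=cv2.INTER_CUBIC))
for p,z in [((295,195),0),((295,190),130),((418,230),0),((208,162),0),((355,265),0)]: print(p,onz('top',p,z))
E
```

```text
(295, 195) [568.37318242 150.62912764   0.        ]
(295, 190) [551.28063108 139.22583668 130.        ]
(418, 230) [ 505.8145561  -195.03284157    0.        ]
(208, 162) [638.44661859 408.46715511   0.        ]
(355, 265) [393.9399587  -32.18530263   0.        ]
```

View pics/top_a.png

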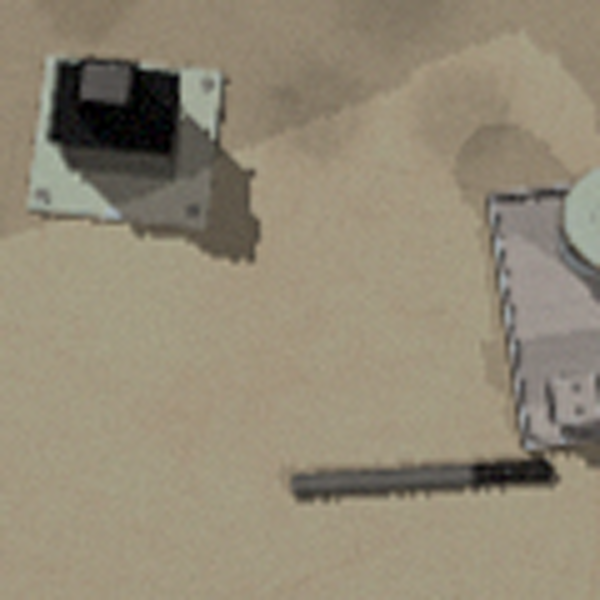

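View pics/top_b.png

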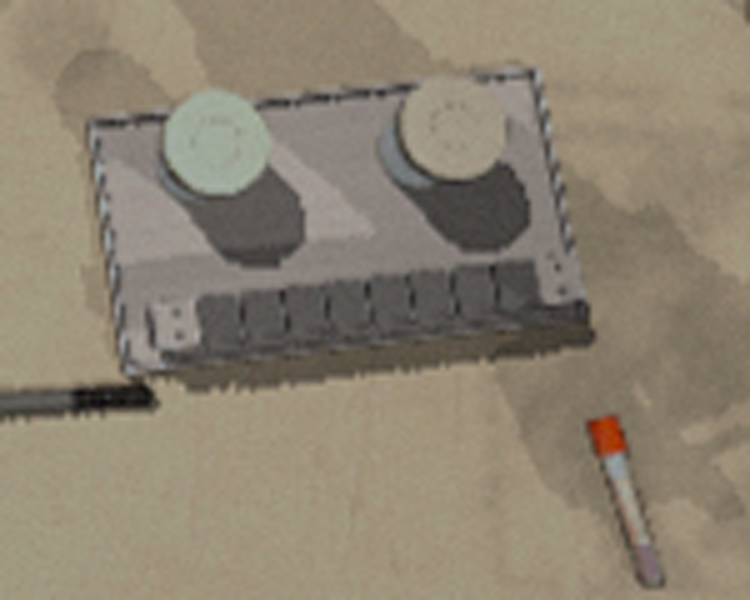

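```bash
python3 - <<'E'
from h import *
def f(l,z,off):
    P=np.array([onz('top',(p[0]/5+off[0],p[1]/5+off[1]),z)[:2] for p in l]); return P
S=f([(50,57),(223,72),(207,228),(28,212)],6,(270,170))
print(S.round(1),S.mean(0),[np.linalg.norm(S[i]-S[i-1]) for i in range(4)])
for i in range(4):
    d=S[i]-S[i-1];print(np.degrees(np.arctan2(d[1],d[0])))
print('grip top',f([(80,62),(133,62),(133,103),(80,103)],134,(270,170)).round(1))
T=f([(92,122),(537,70),(587,305),(128,372)],12,(350,185))
print(T.round(1),T.mean(0),[np.linalg.norm(T[i]-T[i-1]) for i in range(4)])
for i in range(4):
    d=T[i]-T[i-1];print(np.degrees(np.arctan2(d[1],d[0])))
# endblock corners left, top z~45
print(f([(152,303),(200,298),(202,348),(158,352)],45,(350,185)).round(1),f([(538,255),(578,250),(582,298),(540,303)],45,(350,185)).round(1))
E
```

```text
[[601.4 196.4]
 [602.8  99.3]
 [514.1  98.4]
 [512.8 197.1]] [557.79108529 147.80912819] [np.float64(88.66987455121632), np.float64(97.12938906202906), np.float64(88.72685144735306), np.float64(98.70959179211731)]
-0.4472596899135396
-89.1618772420457
-179.42592422491518
90.79264630864321
grip top [[567.1 163. ]
 [569.7 137.2]
 [549.2 134.8]
 [546.5 160.4]]
[[ 546.4  -54.8]
 [ 600.8 -295.5]
 [ 474.5 -325.5]
 [ 413.5  -84.3]] [ 508.79526257 -190.03396383] [np.float64(136.05456244886227), np.float64(246.72683735042602), np.float64(129.79846761093512), np.float64(248.75258190957257)]
12.539353478827254
-77.25734206698961
-166.611039318255
104.1854965159987
[[ 447.5  -89.8]
 [ 452.7 -114.4]
 [ 427.1 -117.1]
 [ 422.7  -94.7]] [[ 493.3 -287.6]
 [ 498.1 -308.3]
 [ 473.3 -310.9]
 [ 468.4 -289.4]]
```

Stand foot measures 89 x 98 mm (expected 90 x 100) at (558,148) with yaw about 0. The tray measures about 133 x 248 mm with yaw about 13°. Now I'll take a wrist view of each from nearer, on the way to the stand.

```bash
cat >> h.py <<'E'
from scipy.spatial.transform import Rotation as R
def qdown(yaw,flip=False):
    # tool z down, tool y along world +y rotated by yaw (flip: tool y opposite)
    r=R.from_euler('z',yaw)*R.from_quat([0,1,0,0])
    if flip: r=R.from_euler('z',np.pi)*r
    return r.as_quat()
E
python3 - <<'E'
from h import *
for fl in (0,1):
  for yaw in (0,.227):
    for p in ((558,148,180),(510,-190,250),(460,-190,280),(490,148,280),(500,-300,110),(430,-100,110)):
        j=bot.solve_ik(p,qdown(yaw,fl)); print(fl,yaw,p,None if j is None else np.round(j,2))
E
```

```text
0 0 (558, 148, 180) [ 0.6   0.23 -0.27  0.   -1.06 -2.17]
0 0 (510, -190, 250) [ 0.    0.13 -0.24  0.   -1.2  -1.57]
0 0 (460, -190, 280) [ 0.    0.03 -0.28  0.   -1.26 -1.57]
0 0 (490, 148, 280) [ 0.68  0.06 -0.26  0.   -1.26 -2.25]
0 0 (500, -300, 110) [-0.21  0.31 -0.35  0.   -0.91 -1.37]
0 0 (430, -100, 110) [ 0.22  0.09 -0.64  0.   -0.84 -1.79]
0 0.227 (558, 148, 180) [ 0.6   0.23 -0.27  0.   -1.06 -1.94]
0 0.227 (510, -190, 250) [ 0.    0.13 -0.24  0.   -1.2  -1.35]
0 0.227 (460, -190, 280) [ 0.    0.03 -0.28  0.   -1.26 -1.35]
0 0.227 (490, 148, 280) [ 0.68  0.06 -0.26  0.   -1.26 -2.02]
0 0.227 (500, -300, 110) [-0.21  0.31 -0.35  0.   -0.91 -1.14]
0 0.227 (430, -100, 110) [ 0.22  0.09 -0.64  0.   -0.84 -1.56]
1 0 (558, 148, 180) [ 0.6   0.23 -0.27  0.   -1.06  0.97]
1 0 (510, -190, 250) [ 0.    0.13 -0.24  0.   -1.2   1.57]
1 0 (460, -190, 280) [ 0.    0.03 -0.28  0.   -1.26  1.57]
1 0 (490, 148, 280) [ 0.68  0.06 -0.26  0.   -1.26  0.89]
1 0 (500, -300, 110) [-0.21  0.31 -0.35  0.   -0.91  1.78]
1 0 (430, -100, 110) [ 0.22  0.09 -0.64  0.   -0.84  1.35]
1 0.227 (558, 148, 180) [ 0.6   0.23 -0.27  0.   -1.06  1.2 ]
1 0.227 (510, -190, 250) [ 0.    0.13 -0.24  0.   -1.2   1.79]
1 0.227 (460, -190, 280) [ 0.    0.03 -0.28  0.   -1.26  1.79]
1 0.227 (490, 148, 280) [ 0.68  0.06 -0.26  0.   -1.26  1.12]
1 0.227 (500, -300, 110) [-0.21  0.31 -0.35  0.   -0.91  2.  ]
1 0.227 (430, -100, 110) [ 0.22  0.09 -0.64  0.   -0.84  1.58]
```

```bash
python3 - <<'E'
from h import *
for n,p,yaw in (('tray',(430,-195,260),.227),('stand',(460,148,260),0)):
    bot.move_ptp(p,qdown(yaw,1)); bot.pause(0.2)
    T=tcpT(); np.save(f'pics/T_{n}.npy',T)
    cv2.imwrite(f'pics/w_{n}.png',bot.camera('wrist')[:,:,::-1])
    s=bot.read_state(); print(s['t'],s['tcp_pos'],s['contact_force'])
E
```

```text
2.2167 [ 429.96802641 -195.33230333  259.87347542] [ 0.08316984 -0.07081245  0.33717993]
3.7667 [460.19367834 147.23103454 260.03428291] [-0.09837023  0.02087582 -1.17594691]
```

View pics/w_tray.png

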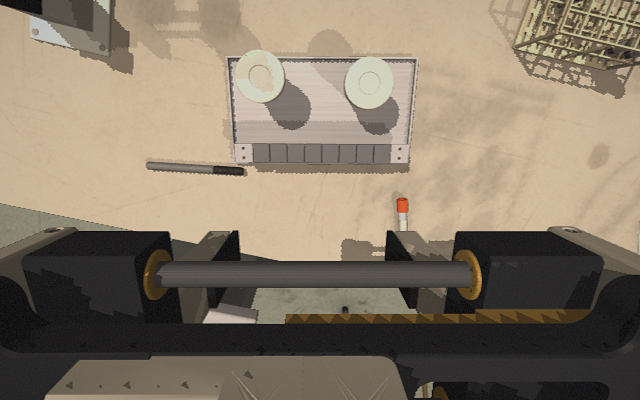

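View pics/w_stand.png

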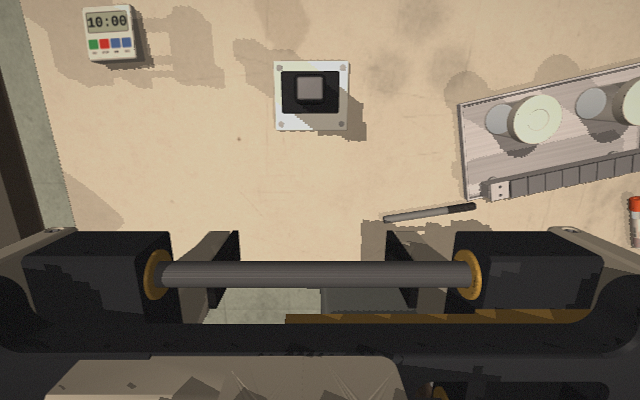

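The wrist tray view shows all 8 links in the row between end blocks at (243,153) and (399,156), with the marker's tip near (243,171). The stand view shows the foot from (275,62) to (348,130) and the grip top at (310,88). I'll enlarge both.

```bash
python3 - <<'E'
from h import *
a=cv2.imread('pics/w_tray.png');b=cv2.imread('pics/w_stand.png')
cv2.imwrite('pics/wt.png',cv2.resize(a[45:185,220:425],None,fx=3.9,fy=3.9,interpolation=cv2.INTER_CUBIC))
cv2.imwrite('pics/ws.png',cv2.resize(b[55:140,265:360],None,fx=7,fy=7,interpolation=cv2.INTER_CUBIC))
E
```

```text
(no output)
```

View pics/wt.png

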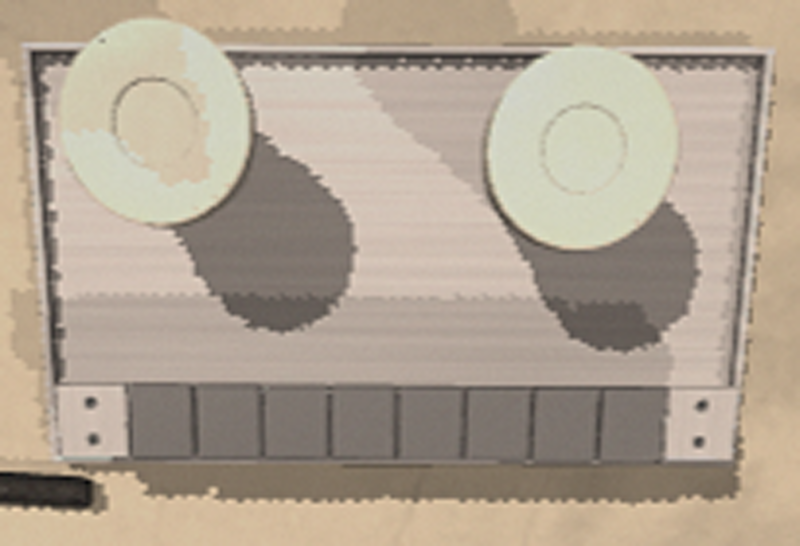

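View pics/ws.png

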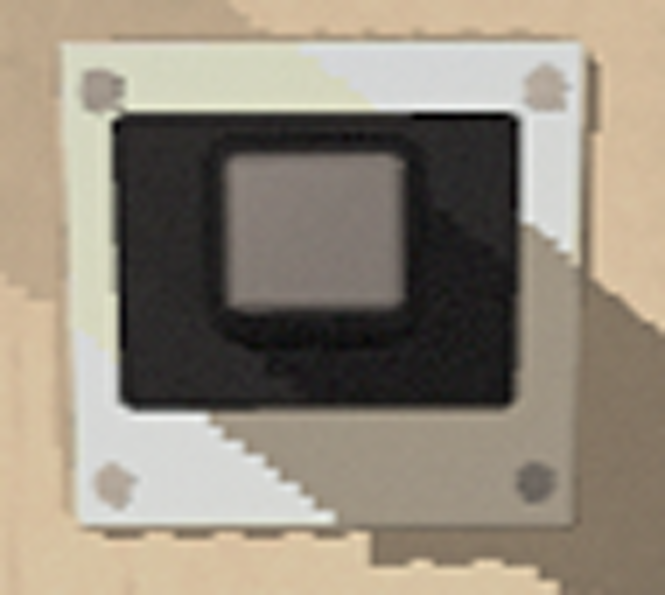

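```bash
python3 - <<'E'
from h import *
Tt=np.load('pics/T_tray.npy');Ts=np.load('pics/T_stand.npy')
def f(l,z,off,s,T): return np.array([onz('wrist',(p[0]/s+off[0],p[1]/s+off[1]),z,T)[:2] for p in l])
def rep(n,P):
    print(n,P.round(1).tolist(),P.mean(0).round(1),'len',[round(np.linalg.norm(P[i]-P[i-1]),1) for i in range(len(P))],'ang',[round(np.degrees(np.arctan2(*(P[i]-P[i-1])[::-1])),1) for i in range(len(P))])
S=lambda l,z:f(l,z,(265,55),7,Ts)
Q=lambda l,z:f(l,z,(220,45),3.9,Tt)
rep('foot',S([(62,43),(583,43),(574,525),(78,525)],6))
rep('collar',S([(113,115),(517,115),(512,407),(122,407)],84))
rep('top',S([(226,154),(406,154),(406,308),(226,308)],134))
rep('rimback',Q([(25,46),(772,50)],12))
for z in (35,45,55):
    rep(f'blk{z}',Q([(57,386),(737,389),(734,461),(60,459)],z)); rep('holes',Q([(91,420),(700,423)],z))
# top camera
def g(l,z): return np.array([onz('top',(p[0]/5+350,p[1]/5+185),z)[:2] for p in l])
for z in (35,45,55): rep('topholes',g([(178,325),(559,277)],z))
rep('toprim',g([(92,122),(537,70)],12))
E
```

```text
foot [[603.8, 198.2], [603.6, 100.3], [515.4, 99.1], [515.6, 198.4]] [559.6 149. ] len [np.float64(88.2), np.float64(97.9), np.float64(88.2), np.float64(99.3)] ang [np.float64(-0.1), np.float64(-90.1), np.float64(-179.3), np.float64(89.9)]
collar [[580.5, 181.2], [580.4, 119.0], [537.4, 118.8], [537.5, 181.1]] [559. 150.] len [np.float64(43.0), np.float64(62.1), np.float64(43.0), np.float64(62.3)] ang [np.float64(0.1), np.float64(-90.1), np.float64(-179.7), np.float64(89.9)]
top [[568.9, 161.4], [568.9, 137.8], [549.7, 137.6], [549.7, 161.7]] [559.3 149.6] len [np.float64(19.2), np.float64(23.7), np.float64(19.1), np.float64(24.1)] ang [np.float64(-0.9), np.float64(-90.1), np.float64(-179.5), np.float64(89.9)]
rimback [[548.8, -53.6], [602.9, -295.0]] [ 575.8 -174.3] len [np.float64(247.4), np.float64(247.4)] ang [np.float64(102.6), np.float64(-77.4)]
blk35 [[444.5, -86.2], [495.0, -310.7], [471.4, -317.4], [420.1, -90.9]] [ 457.8 -201.3] len [np.float64(24.8), np.float64(230.1), np.float64(24.5), np.float64(232.2)] ang [np.float64(11.0), np.float64(-77.3), np.float64(-164.1), np.flo
[... 819 characters left out ...]
 [482.4, -295.5]] [ 460.8 -199.4] len [np.float64(197.0), np.float64(197.0)] ang [np.float64(102.7), np.float64(-77.3)]
topholes [[438.7, -105.5], [484.5, -302.3]] [ 461.6 -203.9] len [np.float64(202.0), np.float64(202.0)] ang [np.float64(103.1), np.float64(-76.9)]
topholes [[437.6, -104.0], [483.0, -298.8]] [ 460.3 -201.4] len [np.float64(200.0), np.float64(200.0)] ang [np.float64(103.1), np.float64(-76.9)]
topholes [[436.5, -102.5], [481.4, -295.3]] [ 459.  -198.9] len [np.float64(198.0), np.float64(198.0)] ang [np.float64(103.1), np.float64(-76.9)]
toprim [[546.4, -54.8], [600.8, -295.5]] [ 573.6 -175.1] len [np.float64(246.7), np.float64(246.7)] ang [np.float64(102.7), np.float64(-77.3)]
```

Both views agree: the roller is at (559.2,149.7) with yaw 0, and the bar centre is at (460,-200.5) with yaw 12.7° and tops near z≈46. Grasping now.

```bash
python3 - <<'E'
from h import *
q=qdown(0,1)
bot.move_ptp((559.2,149.7,175),q)
bot.line_to((559.2,149.7,92),90)
bot.pause(.1); s=bot.read_state(); print(s['t'],s['tcp_pos'],s['contact_force'])
bot.move_gripper(20,60); bot.pause(.2)
s=bot.read_state(); print(s['t'],s['width'],s['tcp_pos'],s['contact_force'])
bot.line_to((559.2,149.7,212),80); bot.pause(.3)
s=bot.read_state(); print(s['t'],s['width'],s['tcp_pos'],s['contact_force'],s['moment'])
cv2.imwrite('pics/s1.png',bot.camera('scene')[:,:,::-1]);cv2.imwrite('pics/w1.png',bot.camera('wrist')[:,:,::-1])
E
```

```text
5.525 [559.60528255 149.9406001   92.71216955] [-0.30865875  0.15205367  0.7033583 ]
6.675 29.745888553979935 [559.19254792 149.66473823  91.96284085] [-0.47753457 -0.1994993  -0.53144578]
8.625 29.97016446080449 [559.151451   149.64440002 211.8234647 ] [-0.65478776  0.45461384 -3.33447043] [-0.10982755  0.20132855 -0.01081459]
```

View pics/s1.png

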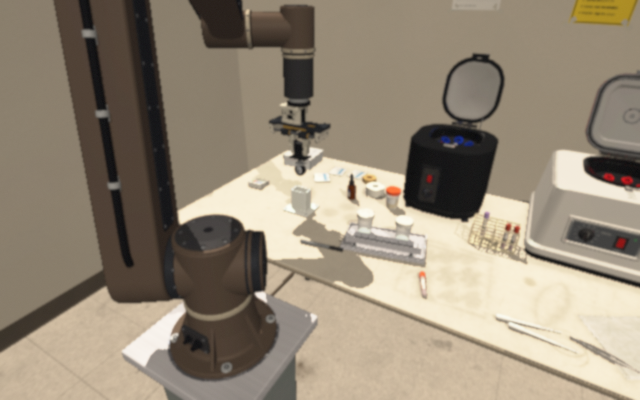

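View pics/w1.png

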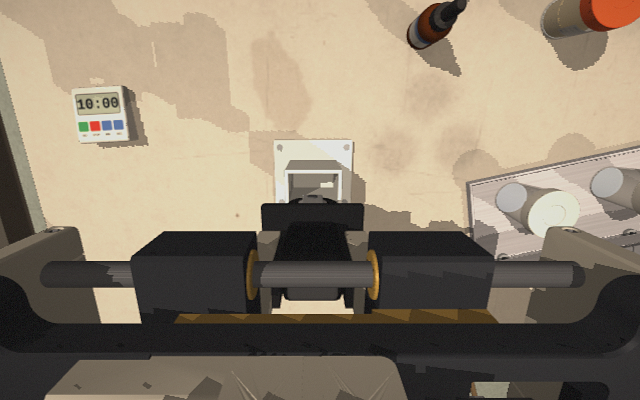

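The roller is held upright: 30 mm width, about 3 N of weight, and the stand is empty. Next I'll move over the end block beside link 8 and feel down.

```bash
cat >> h.py <<'E'
YAW=np.radians(12.7); C=np.array([460.,-200.5]); U=np.array([-np.sin(YAW),np.cos(YAW)])
def at(y,z): p=C+U*y; return (p[0],p[1],z)
def fz(n=1):
    v=[]
    for i in range(n):
        if i: bot.pause(.02)
        v.append(bot.read_state()['contact_force'])
    return np.mean(v,0)
E
python3 - <<'E'
from h import *
q=qdown(YAW,1)
p=at(98,190); bot.move_ptp(p,q)
bot.line_to(at(98,142),60); bot.pause(.3)
b=fz(8); np.save('pics/base.npy',b); s=bot.read_state(); print(s['t'],s['tcp_pos'],b)
z=142
while z>100:
    z-=1.5; bot.line_to(at(98,z),25); s=bot.read_state(); f=s['contact_force']-b
    if f[2]>1.5: print(round(s['t'],2),z,s['tcp_pos'][2].round(2),f.round(2))
    if f[2]>6: break
bot.pause(.2); s=bot.read_state(); print(s['t'],z,s['tcp_pos'],fz(5)-b)
E
```

```text
11.1833 [ 438.52169693 -104.8886806   142.14491047] [-0.03570784  0.33796095 -3.09885848]
13.93 125.5 125.72 [-0.92  1.74  4.33]
14.18 124.0 124.29 [-2.    1.81  7.  ]
14.3833 124.0 [ 438.71224451 -104.83142222  124.21740005] [-0.2637817   2.0455134   7.48357662]
```

The block top is felt at TCP z≈127 (top ≈49 mm). Now rolling toward link 1 with force feedback.

```bash
cat >> h.py <<'E'
def roll(y0,y1,z,target,b,step=4.,v=40):
    y=y0; n=int(round(abs(y1-y0)/step)); out=[]
    for i in range(n):
        y=y0+(y1-y0)*(i+1)/n
        bot.line_to(at(y,z),v)
        s=bot.read_state(); f=s['contact_force']-b; F=f[2]
        out.append((round(y),round(float(s['tcp_pos'][2]),2),round(float(F),1),round(float(f[:2]@U),1)))
        z+=float(np.clip(0.2*(F-target),-.7,1.0))
        if F>19: bot.line_to(at(y,z+1.0),40); z+=.5
    return z,out
E
python3 - <<'E'
from h import *
b=np.load('pics/base.npy')
bot.line_to(at(98,122.3),20); s=bot.read_state();print(s['contact_force']-b)
z,o=roll(98,60,122.3,13.,b)
for r in o: print(*r)
print(z,bot.read_state()['t'])
E
```

```text
[-1.67651346  2.64097483 10.78171689]
94 122.74 9.7 2.3
90 122.25 11.1 1.3
87 121.98 12.3 0.4
83 121.88 12.5 -0.6
79 121.79 12.3 -0.8
75 121.58 12.9 1.9
71 121.64 13.2 1.7
68 121.73 13.3 -0.2
64 121.81 12.1 -1.0
60 121.65 12.8 -0.5
120.73159658900067 17.2
```

Force is steady and the links sink to block level (≈5.3 mm compression ≈13 N). Continuing at 15 N.

```bash
python3 - <<'E'
from h import *
b=np.load('pics/base.npy')
z,o=roll(60,-98,120.6,15.,b)
for r in o: print(*r,end=' | ')
print(z,bot.read_state()['t'])
z,o2=roll(-98,98,z,15.5,b,step=5,v=50)
print()
for r in o2: print(*r,end=' | ')
print(z,bot.read_state()['t'])
# surface height = TCPz + F/2.5
A=np.array(o+o2); h=A[:,1]+A[:,2]/2.5
k=np.polyfit(A[:,0],h,1); print(k, 'resid',(h-np.polyval(k,A[:,0])).round(2))
E
```

```text
56 121.55 14.2 0.5 | 52 121.3 13.3 3.2 | 48 121.1 14.6 0.5 | 44 121.13 14.6 -0.5 | 40 121.06 14.8 -0.2 | 36 121.06 15.0 -0.2 | 32 120.98 15.0 1.5 | 28 120.96 15.6 2.3 | 24 121.13 14.5 0.5 | 20 121.08 14.9 -1.4 | 17 121.1 14.4 -0.9 | 13 120.98 14.7 -0.9 | 9 120.81 14.1 2.6 | 5 120.73 14.9 1.0 | 1 120.84 14.2 -1.1 | -3 120.7 15.0 -1.2 | -7 120.7 15.4 -0.5 | -11 120.68 14.5 1.1 | -15 120.56 15.3 2.6 | -19 120.72 15.4 -0.2 | -23 120.85 14.9 0.0 | -27 120.82 14.6 -0.3 | -31 120.76 14.6 -0.6 | -35 120.53 14.6 1.4 | -39 120.51 15.0 1.3 | -43 120.62 14.5 -0.6 | -47 120.56 14.3 -0.8 | -51 120.44 15.2 -0.5 | -55 120.33 14.0 1.0 | -58 120.08 15.4 2.3 | -62 120.31 15.0 0.6 | -66 120.33 14.6 -0.8 | -70 120.3 14.3 -1.1 | -74 120.18 14.1 -1.1 | -78 120.06 14.8 -0.4 | -82 120.0 14.9 -1.1 | -86 119.97 15.0 -0.1 | -90 119.97 14.4 -0.1 | -94 119.9 15.2 -1.0 | -98 119.92 15.4 -0.6 | 118.39902155930193 27.2

-93 120.02 14.7 0.1 | -88 119.87 15.6 0.6 | -83 119.93 15.4 -0.4 | -78 119.92 15.4 -0.6 | -73 119.94 15.3 -0.0 | -68 119.89 15.0 -0.3 | -63 119.85 15.8 0.3 | -58 119.88 15.3 -0.2 | -53 119.88 16.5 0.
[... 495 characters left out ...]
-0.1 | 68 120.42 14.8 0.0 | 73 120.29 16.7 0.4 | 78 120.52 14.8 -0.0 | 83 120.35 15.0 -0.3 | 88 120.26 15.3 -0.0 | 93 120.21 15.3 0.2 | 98 120.16 15.8 0.3 | 118.93215956234526 36.95
[4.47674448e-03 1.26562750e+02] resid [ 0.42 -0.18  0.16  0.21  0.24  0.34  0.27  0.51  0.26  0.39  0.22  0.24
 -0.15  0.1  -0.05  0.15  0.33 -0.03  0.18  0.4   0.35  0.22  0.18 -0.04
  0.12  0.05 -0.07  0.19 -0.39 -0.06  0.02 -0.1  -0.23 -0.41 -0.23 -0.24
 -0.21 -0.43 -0.16 -0.04 -0.25 -0.06 -0.1  -0.13 -0.18 -0.37 -0.11 -0.3
  0.15 -0.03  0.21  0.08  0.3  -0.03  0.4   0.28  0.18  0.24  0.2   0.02
  0.4   0.13  0.22 -0.08  0.31  0.08  0.06 -0.28 -0.18 -0.3   0.11 -0.27
 -0.53  0.08 -0.47 -0.58 -0.58 -0.65 -0.52]
```

The second pass shows no more steps at the joints. There's a smooth drift of about 0.7 mm, consistent with slight slip in the grip. I'll do one more quick, firmer pass and lift off, then look.

```bash
python3 - <<'E'
from h import *
b=np.load('pics/base.npy')
z,o=roll(98,-90,118.5,17.,b,step=7,v=55)
for r in o: print(*r,round(r[1]+r[2]/2.5,2),end=' | ')
bot.line_to(at(-90,150),80)
print(bot.read_state()['t'])
bot.line_to(at(-90,200),150)
bot.move_ptp((460,149.7,240),qdown(0,1)); bot.pause(.2)
T=tcpT(); np.save('pics/T2.npy',T)
cv2.imwrite('pics/w2.png',bot.camera('wrist')[:,:,::-1]);cv2.imwrite('pics/t2.png',bot.camera('top')[:,:,::-1]);cv2.imwrite('pics/s2.png',bot.camera('scene')[:,:,::-1])
s=bot.read_state();print(s['t'],s['contact_force'],s['width'])
a=cv2.imread('pics/t2.png')
cv2.imwrite('pics/t2b.png',cv2.resize(a[185:305,350:500],None,fx=5,fy=5,interpolation=cv2.INTER_CUBIC))
E
```

```text
91 119.85 16.9 -0.1 126.61 | 84 119.89 16.4 -0.9 126.45 | 77 119.79 16.4 -1.4 126.35 | 70 119.72 17.1 -0.9 126.56 | 63 119.73 16.9 -0.8 126.49 | 56 119.78 17.0 -0.9 126.58 | 49 119.79 18.3 -0.1 127.11 | 42 120.02 16.9 -0.3 126.78 | 35 120.03 17.4 -1.8 126.99 | 28 120.09 16.7 -0.9 126.77 | 21 120.05 17.3 -0.8 126.97 | 14 120.13 17.0 -1.1 126.93 | 7 120.14 16.1 -0.1 126.58 | 1 119.97 17.0 -0.8 126.77 | -6 120.03 16.9 -0.0 126.79 | -13 120.03 16.6 -1.2 126.67 | -20 119.99 16.8 -0.8 126.71 | -27 119.93 16.5 -1.6 126.53 | -34 119.87 16.3 -1.3 126.39 | -41 119.76 16.7 -0.7 126.44 | -48 119.76 16.6 -1.5 126.4 | -55 119.67 16.8 -0.5 126.39 | -62 119.66 15.6 -1.1 125.9 | -69 119.4 16.2 -1.2 125.88 | -76 119.32 17.0 -0.6 126.12 | -83 119.28 16.0 -0.6 125.68 | -90 119.13 17.1 -0.8 125.97 | 44.9333
47.3833 [-0.17381186 -0.24523662 -3.01578809] 29.73663374117661
```

View pics/t2b.png

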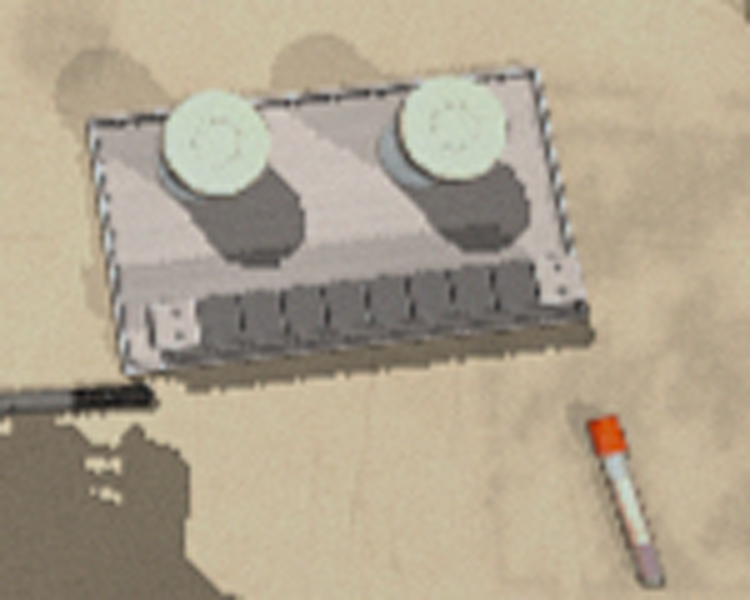

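View pics/w2.png

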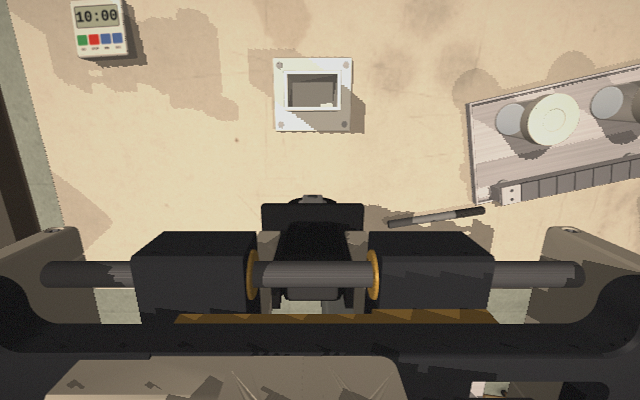

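View pics/s2.png

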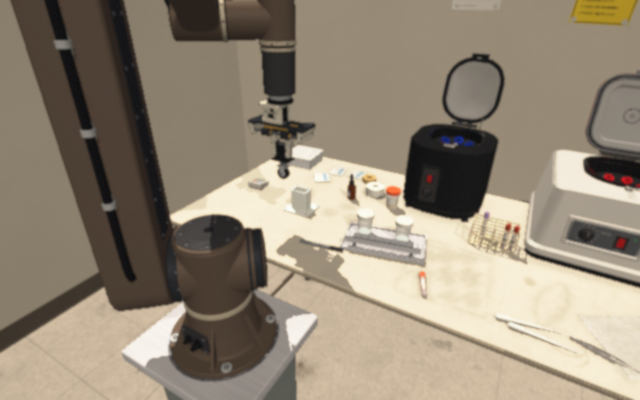

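The wheel is retracted, the stand is empty, and the cups, marker and timer look unmoved. The roller sits in the grip as before (collar at rows 205–230, same as after the lift). Putting it back now, with force watch.

```bash
python3 - <<'E'
from h import *
q=qdown(0,1)
bot.move_ptp((559.2,149.7,190),q); bot.pause(.2); b=fz(5)
ok=True; z=190
while z>94:
    z-=8; bot.line_to((559.2,149.7,z),80); f=bot.read_state()['contact_force']-b
    if np.linalg.norm(f)>4: print(z,f.round(1))
    if np.linalg.norm(f)>12: ok=False;break
if ok:
    while z>90.5:
        z-=.7; bot.line_to((559.2,149.7,z),20); f=bot.read_state()['contact_force']-b
        print(round(z,2),f.round(1))
        if f[2]>3: break
s=bot.read_state();print(ok,s['t'],s['tcp_pos'])
cv2.imwrite('pics/s3.png',bot.camera('scene')[140:240,240:400,::-1].repeat(4,0).repeat(4,1))
E
```

```text
93.3 [ 1.  -0.5  0.2]
92.6 [0.6 0.1 0.1]
91.9 [ 0.1 -0.4  0.2]
91.2 [-1.8 -0.4  8.6]
True 52.1667 [559.3570832  149.77026459  91.95659326]
```

View pics/s3.png

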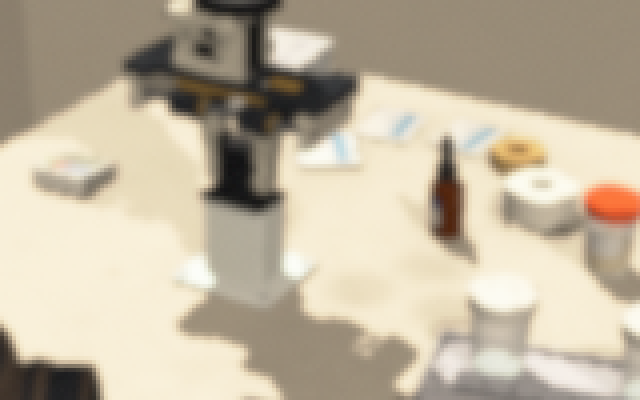

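The collar is bearing on the rim at the expected height, so I'll release it.

```bash
python3 - <<'E'
from h import *
bot.line_to((559.2,149.7,91.8),20)
bot.move_gripper(88); bot.pause(.2)
s=bot.read_state();print(s['t'],s['width'],s['contact_force'])
bot.line_to((559.2,149.7,185),100)
bot.move_ptp((460,148,260),qdown(0,1)); bot.pause(.2)
T=tcpT();im=bot.camera('wrist')[:,:,::-1]; np.save('pics/T4.npy',T)
cv2.imwrite('pics/w4.png',im);cv2.imwrite('pics/w4s.png',cv2.resize(im[55:140,265:360],None,fx=7,fy=7,interpolation=cv2.INTER_CUBIC))
print(bot.read_state()['t'])
E
```

```text
53.7417 87.91202298565791 [-0.90287297 -0.02453173  1.0918556 ]
55.6417
```

View pics/w4.png

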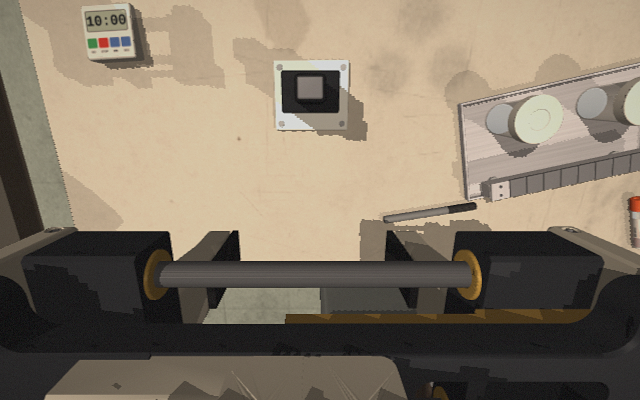

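View pics/w4s.png

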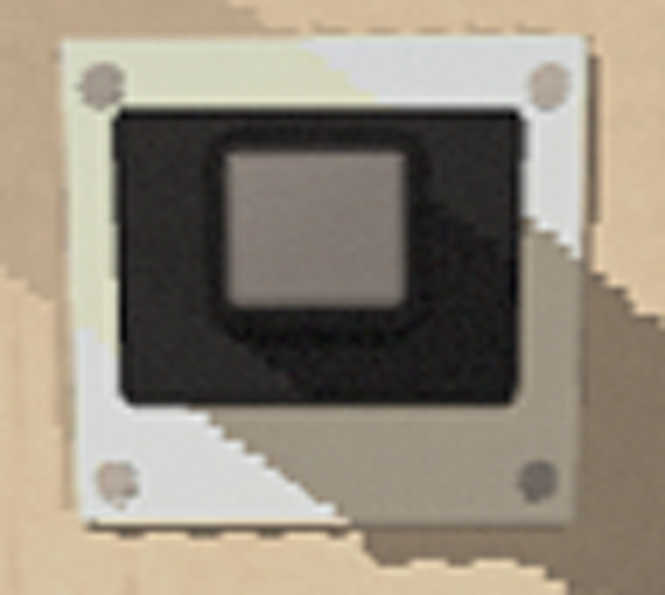

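The roller hangs exactly as at the start, and the marker, timer and cups are in place. As a last look at the strip, I'll compare before and after from the same camera pose.

```bash
python3 - <<'E'
import cv2,numpy as np
f=lambda n:cv2.resize(cv2.imread(n)[135:205,480:640],None,fx=4,fy=4,interpolation=cv2.INTER_CUBIC)
cv2.imwrite('pics/cmp.png',np.vstack([f('pics/w_stand.png'),f('pics/w4.png')]))
E
```

```text
(no output)
```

View pics/cmp.png

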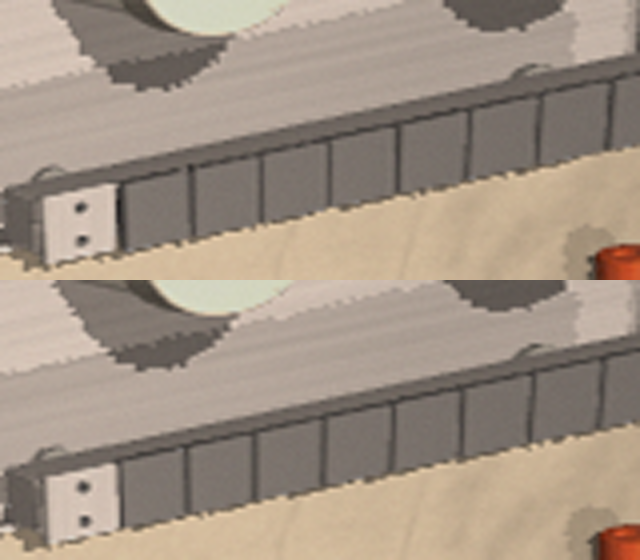

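The before view shows the links raised, with a dark side face beside the block at (120,215). In the after view they are flush and in line with the block. Handing in.

```bash
python3 -c "
from plant import bot
bot.close_job(); print(bot.read_state()['t'])"
```

```text
the job is handed in; nothing more can be done
the job is handed in; nothing more can be done
```

I rolled the strip until all eight links looked seated, hung the roller back in its stand and handed the job in at about 56 s of the 72 s allowed. No verdict is reported.

- **Rolling:** I felt for the end block beside link 8 (top about 49 mm above the table), then made three force-controlled passes along the whole strip. The targets were 13–15 N, 15.5 N and 17 N, and the highest force I read was 18.3 N.
- **Links:** The joint-to-joint drag bumps seen in the first pass were gone in the second. The before and after pictures show the visible links dropping flush with the end block.
- **Roller:** Its collar touched the rim at the same gripper height as at pick-up. From the same camera pose, it looks just as it did at the start.
- **Other objects:** The timer and marker were in place in the last wrist picture, and so were the cups as far as it showed them. The top view after the last pass also showed both cups in place. The gripper was clear of everything.

**Small disagreement:** The surface height worked out from force and position was about 0.5 mm above the straight line between the end blocks near y = 30 mm. It also drifted about 0.7 mm after the first pass. I put this down to slight slip in the grip and arm flex; even if it were real, those links would still be about 3.5 mm down, above the 3.2 mm required.

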